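# Feel for the smaller end and load two spacers in the nest

### The arm

A 7-joint arm with a two-finger parallel gripper is mounted at the origin on a cart in front of the work surface, level with it; the furniture and walls round the work are solid. World frame = base frame: x ahead of the robot, y to its left, z up, the work surface at z = 0. Lengths are in m, angles in rad, forces in N, time in s.
With the tool pointing down it reaches from about 0.4 to 0.85 m from the base axis. Payload 10.4 kg.
Tool frame: the origin (TCP) lies at the very end of the fingers, on their centre line; the grasp point (between the pads) lies 19 mm behind it; z points along the fingers, y is the line along which they close (so a half turn about z gives the same grasp; the last joint's range is limited). The gripper opens to 85 mm and grips with 20 to 120 N. Pads are 22 mm wide; open, the fingers measure 114 mm over their backs; the gripper's body (76 mm by 85 mm) begins 54 mm behind the grasp point. The pads swing forward as they close: fully open they stand 13 mm farther back than shut.
Start: joints at [-1.29, 0.332, -0.065, 1.46, 0.022, 1.35, -0.088], TCP at [0.187, 0.596, 0.231] pointing down, gripper open.
Joint ranges: [-2.6, 2.6], [-0.5, 2.12], [-1.47, 1.34], [0.16, 2.42], [-1.27, 4.41], [0.06, 2.06], [-2.6, 2.6]. Speed limits (rad/s): [2.22, 2.22, 2.79, 2.79, 3.14, 3.14, 3.14].

### API

Orientations are given as a unit quaternion [x, y, z, w].
In Python, from workcell import manip, optics gives the robot as it stands.
- The arm moves only by the tool jog_arm, never from a script. Its arguments are lists of equal length, an entry for each row: "dr": the turn, a rotation vector about the tool's x, y, z normalised to -1 to 1, where 1 is 4 degrees, a list of three; "translation": the shift along the tool's x, y, z normalised to -1 to 1, where 1 is 0.025 m, a list of three; "jaw": the opening, from 0 (shut) to 1 (fully open). A call has 1 to 10 rows; each row shifts and turns the commanded pose from where the row before left it, along the tool's axes as they then stand; what a row does not reach is not made up. A row lasts 1/10 s, in which the tool goes at most 50 mm and 8.59 degrees, less where a joint would pass 70% of its speed; a pose out of reach is approached as far as the arm can. A call with a number of a shift or a turn outside -1 to 1 is refused whole. A call with a gripper value outside its range is refused whole. The fingers move at their own pace and stop on an object; "squeeze" is the grip in N (left out, the last holds). Time passes only in rows, so rows that do not move let the fingers close. It gives the time, the measured TCP pose, the force, the opening and the grip force at its end, in the units of the state.
- manip.get_obs(): the state, without advancing time (a new reading comes with each control period).
- optics.camera(name): name is "scene" or "top" or "wrist"; returns a dict with "color" (400x640x3 uint8, red, green, blue), "mtx" (3x3 intrinsics, pixels), "R" (3x3) and "t" (3): a world point X has camera coordinates R X + t. Camera axes: x right, y down, z forward; pixel columns grow to the right and rows downward; lengths in m; the calibration is good to about 2 mm. A picture is of the moment at which its call begins. There is no depth.
- manip.hand_in(): hands the job in; it is judged then, once.
The state is a dict: "clock": time; "joint_pos": joint angles; "joint_velocities": joint speeds; "tau": joint torques, N m; "position": TCP position; "ee_rot": TCP orientation; "ft_force": force on the tool from outside, world axes, zero at the start; "torque": the same for the moment, N m; "grip_width": opening from 0.0 (shut) to 1.0 (fully open); "grasp_force": force on a finger pad.
Only numpy, scipy, OpenCV 4.12 (cv2) and the standard library are available. Lean on these libraries where they do the work, as an engineer would, in place of code of your own. Each camera call takes 0.05 s, during which the arm holds its last target. There are 200 camera calls.

### The job

Load the two square aluminium spacers into the two bays of the loading nest, one in each bay, each lying flat and fully home. Both ends of a spacer are stepped and look alike, but one is slightly smaller; feel which end that is and turn the spacer end for end where needed, because only the smaller end goes down between the cheeks at the narrow end of a bay. Leave the wooden tool case, the wooden block, the tin and the small carton among the parts where they are.

Things in the scene. Friction and masses are not known exactly. Their poses are not given: they have to be found in the camera images.
- spacer_a: Square aluminium spacer, 90 mm long, 0.17-0.34 kg, lying on the table: middle 42 mm of length 46 x 46 mm, both ends stepped down over 24 mm, one (the small end) to 31 x 31 mm, the other to 38 x 38 mm, so it looks the same both ways round; 18 mm bore through. Origin: mid-length on the underside; x along the spacer, z up. The pose does not tell which end (+x or -x) is the small one.
- spacer_b: The second spacer, outwardly the same as spacer_a, same sizes and frame; its small end may be at +x or at -x.
- spacer_a_center (a point): Centre of spacer_a: mid-length, on the axis of the bore, 23 mm above the underside. To feel for the small end, pinch lightly across the sides some 11 mm from an end: 31 mm across at the small end, 38 mm at the other.
- spacer_b_center (a point): Centre of spacer_b, likewise.
- nest: Loading nest, screwed down: dark steel base plate 172 (x) x 134 (y) x 8 mm with grey walls 16 mm high on it (tops 24 mm above the table) round two open-topped bays side by side, 90 mm apart along x, each 51 mm wide (x) and 98 mm long (y). Two cheeks as high as the walls narrow the last 20 mm of one end of each bay to 35 mm. Origin: centre of the underside, on the table; z up.
- bay_1 (a point): Centre of the floor of bay_1 (the one at -x of the nest), 8 mm above the table; axes as the nest's. Its narrow end is toward the nest's +y. A spacer with its small end at the narrow end drops to the floor, with 2 to 2.5 mm play on each side and 4 mm at each end, and stands 30 mm above the wall tops; the wrong way round its end stays propped 12 mm too high on the cheeks.
- bay_2 (a point): Centre of the floor of bay_2 (the one at +x of the nest), 8 mm above the table; axes as the nest's. Its narrow end is toward the nest's -y.
- bit_case: Bystander: wooden tool case, 119 (x) x 170 (y) x 57 mm, origin centre of the underside. Leave it.
- walnut_block: Bystander: dark wooden block, 38 (x) x 60 (y) x 25 mm, origin centre of the underside. Leave it.
- wax_tin: Bystander: round flat tin, 66 mm diameter, 23 mm high, origin centre of the underside. Leave it.
- screw_carton: Bystander: small brown carton, 85 (x) x 52 (y) x 46 mm, origin centre of the underside. Leave it.
There are look-alikes about, which are no part of the job. Leave any red look-alike of the spacer_a alone. Leave any red look-alike of the spacer_b alone.

How it is judged:
By the outcome, as a careful person would: the job done as asked, in the order asked, and still so for the second after the job is handed in, with the robot touching nothing.
It also fails if it takes over 61 s, if anything falls off the work surface, if the arm or the gripper's body presses on something with over 40 N, if the wrist force passes 120 N, or if a joint passes its speed limit or range.

## Working session

There is one attempt and no reset: what is moved stays moved. The work goes in short steps, Python scripts to look and compute and a tool call to move; the robot and the scene stay as the last step left them, time stands still between calls to the robot, and variables do not carry over. Pictures are saved under pics/ and viewed, at most 10 in all, crops included, and the job is handed in when it is done.

Besides the shell and the picture viewer there is one more tool, called after "Request:" as name(argument=value, ...), one argument or row to a line, values as JSON. jog_arm: Moves the arm, as the interface text tells. Scaled input: -1 to 1 covers 0.025 m each way for a shift and 4 degrees each way for a turn. Its arguments: {"type":"object","properties":{"dr":{"type":"array","items":{"type":"array","items":{"type":"number"}}},"translation":{"type":"array","items":{"type":"array","items":{"type":"number"}}},"jaw":{"type":"array","items":{"type":"number"}},"squeeze":{"type":"number"}},"required":["dr","translation","jaw"]}

```bash
mkdir -p pics
python3 - <<'E'
from workcell import manip, optics
import cv2,pickle
o=manip.get_obs();print(o)
d={}
for n in ["top","scene"]:
    c=optics.camera(n);d[n]=c
    cv2.imwrite(f"pics/{n}0.png",c["color"][...,::-1])
    print(n,c["mtx"].tolist(),c["R"].round(4).tolist(),c["t"])
pickle.dump(d,open("cams.pkl","wb"))
E
```

```text
{'clock': 0.0, 'joint_pos': array([-1.28963073,  0.33285041, -0.06470339,  1.46095166,  0.02162592,
        1.34986502, -0.08852813]), 'joint_velocities': array([-0.00108501,  0.00031318, -0.00021633,  0.00127447,  0.00142037,
        0.00073878,  0.00077612]), 'tau': array([-1.57553668e-04, -6.25459170e+01,  4.88416920e-02, -3.91602981e+01,
        1.62283442e-02,  1.01063296e-02,  2.80308385e-06]), 'position': array([0.1868481 , 0.5960316 , 0.23052439]), 'ee_rot': array([ 1.51298509e-01,  9.88487879e-01, -6.86362189e-04, -6.07034567e-05]), 'ft_force': array([-0.1147591 ,  0.19582544, -0.15496292]), 'torque': array([-0.02045665,  0.0582917 , -0.00145649]), 'grasp_force': 0.0, 'grip_width': 1.0033401806428253}
top [[370.2570007490715, 0.0, 316.622467417256], [0.0, 370.2570007490715, 193.10480375393126], [0.0, 0.0, 1.0]] [[0.0035, -0.9998, 0.0215], [-0.9856, -0.0071, -0.1687], [0.1688, -0.0206, -0.9854]] [0.01062707 0.53461534 0.92451311]
scene [[364.24610767288056, 0.0, 314.23385496424794], [0.0, 364.24610767288056, 195.34123154310169], [0.0, 0.0, 1.0]] [[0.7485, -0.6628, 0.0202], [-0.3967, -0.472, -0.7873], [0.5313, 0.5813, -0.6163]] [-0.38341588  0.27001936  0.58546709]
```

View pics/top0.png

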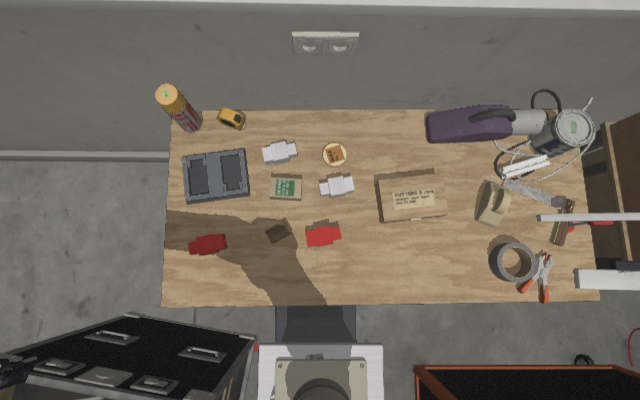

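View pics/scene0.png

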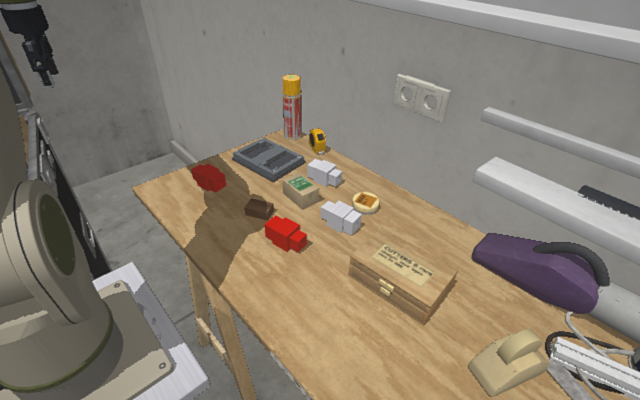

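The top view shows white spacers at about (280,152) and (337,186), the nest at (216,175), the carton at (285,187) and the tin at (335,154). The red look-alikes are at (208,244) and (323,234). The scene view agrees with this.

```bash
cat > h.py <<'E'
import numpy as np,cv2,pickle
def ray(c,uv,z):
    R,t=np.array(c["R"]),np.array(c["t"]);C=-R.T@t
    d=R.T@np.linalg.inv(c["mtx"])@np.array([uv[0],uv[1],1.])
    return C+d*(z-C[2])/d[2]
def proj(c,X):
    p=c["mtx"]@(np.array(c["R"])@np.array(X)+c["t"]);return p[:2]/p[2]
E
python3 - <<'E'
from h import *
d=pickle.load(open("cams.pkl","rb"))
c=d["top"];im=c["color"]
g=cv2.resize(im[125:210,170:370],None,fx=4,fy=4,interpolation=cv2.INTER_CUBIC)
cv2.imwrite("pics/crop.png",g[...,::-1])
hsv=cv2.cvtColor(im,cv2.COLOR_RGB2HSV)
m=((hsv[...,1]<35)&(hsv[...,2]>150)).astype(np.uint8); m[:130]=0;m[210:]=0;m[:,:250]=0;m[:,370:]=0
n,l,s,ce=cv2.connectedComponentsWithStats(m)
for i in range(1,n):
    if s[i,4]<100: continue
    r=cv2.minAreaRect(np.argwhere(l==i)[:,::-1].astype(np.float32))
    print("spacer",s[i],ce[i],r,ray(c,ce[i],.04))
    b=[ray(c,p,.04)[:2].round(3).tolist() for p in cv2.boxPoints(r)];print(b)
# nest outline
m=((hsv[...,1]<90)&(hsv[...,2]<115)&((im[...,2].astype(int)-im[...,0])>-3)).astype(np.uint8); m[:140]=0;m[208:]=0;m[:,:175]=0;m[:,255:]=0
n,l,s,ce=cv2.connectedComponentsWithStats(m)
i=1+s[1:,4].argmax();r=cv2.minAreaRect(np.argwhere(l==i)[:,::-1].astype(np.float32))
print("nest",s[i],ce[i],r)
print([ray(c,p,.016)[:2].round(3).tolist() for p in cv2.boxPoints(r)],ray(c,r[0],.016))
E
```

```text
spacer [262 141  35  21 496] [278.39112903 150.83870968] ((278.98077392578125, 150.4038543701172), (16.86598777770996, 33.535858154296875), 78.69007110595703) [0.64964655 0.11627934 0.04      ]
[[0.664, 0.163], [0.684, 0.076], [0.638, 0.066], [0.619, 0.153]]
spacer [319 176  36  20 516] [336.78294574 185.51356589] ((336.1922912597656, 185.4615478515625), (17.454336166381836, 33.92809295654297), 78.69007110595703) [ 0.55622535 -0.03990517  0.04      ]
[[0.57, 0.01], [0.589, -0.078], [0.543, -0.087], [0.524, 0.001]]
nest [ 182  149   68   54 2890] [215.17093426 175.8716263 ] ((215.1822052001953, 175.9119873046875), (46.64554977416992, 64.49755096435547), 82.64761352539062)
[[0.637, 0.385], [0.662, 0.212], [0.533, 0.192], [0.51, 0.361]] [0.58476975 0.28749665 0.016     ]
```

View pics/crop.png

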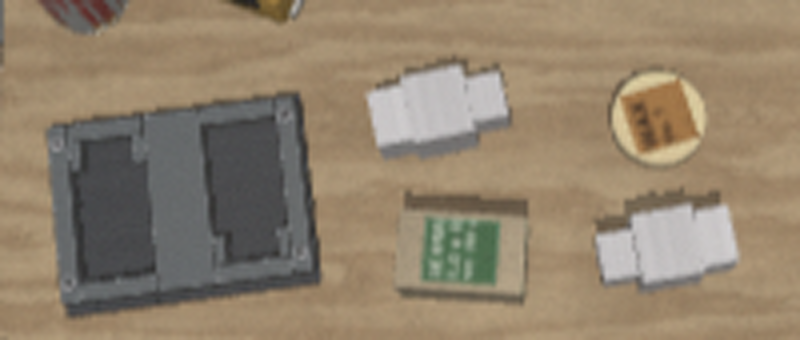

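The crop shows the left bay narrowing toward the top of the image (+x world) and the right bay narrowing toward the bottom. So nest +y is about world +x, and bay_1 is the left one. I'll move over the nest for a closer look.

Request:
jog_arm(
  dr=[
    [0,0,0],
    [0,0,0],
    [0,0,0],
    [0,0,0],
    [0,0,0],
    [0,0,0],
    [0,0,0],
    [0,0,0],
    [0,0,0],
    [0,0,0],
  ],
  translation=[
    [-1,-0.37,0],
    [-1,-0.37,0],
    [-1,-0.37,0],
    [-1,-0.37,0],
    [-1,-0.37,0],
    [-1,-0.37,0],
    [-1,-0.37,0],
    [-1,-0.37,0],
    [-1,-0.37,0],
    [-1,-0.37,0],
  ],
  jaw=[1,1,1,1,1,1,1,1,1,1],
)

```text
clock: 1.1
position: [0.3985, 0.4324, 0.231]
ee_rot: [0.151, 0.988, -0.0, -0.0]
ft_force: [-0.7, -0.1, -0.1]
grip_width: 1.002
grasp_force: 0.0
```

Request:
jog_arm(
  dr=[
    [0,0,0],
    [0,0,0],
    [0,0,0],
    [0,0,0],
    [0,0,0],
    [0,0,0],
    [0,0,0],
    [0,0,0],
  ],
  translation=[
    [-1,-0.37,0],
    [-1,-0.37,0],
    [-1,-0.37,0],
    [-1,-0.37,0],
    [-1,-0.37,0],
    [-1,-0.37,0],
    [0,0,0],
    [0,0,0],
  ],
  jaw=[1,1,1,1,1,1,1,1],
)

```text
clock: 1.9
position: [0.5244, 0.3351, 0.2308]
ee_rot: [0.152, 0.988, -0.0, -0.0]
ft_force: [0.4, -0.4, -0.3]
grip_width: 1.001
grasp_force: 0.0
```

```bash
cat >> h.py <<'E'
from scipy.spatial.transform import Rotation as Ro
def pose():
    from workcell import manip
    o=manip.get_obs();R=Ro.from_quat(o["ee_rot"]).as_matrix()
    return o,R
def go(x,y,z,yaw=None):
    o,R=pose();d=np.array([x,y,z])-o["position"]
    print("clk %.2f"%o["clock"],"p",o["position"].round(4),"yawY %.1f"%np.degrees(np.arctan2(R[1,1],R[0,1])),"j7 %.2f"%o["joint_pos"][6],"grip %.3f"%o["grip_width"])
    print("shift units",(R.T@d/.025).round(2))
    if yaw is not None:
        a=-(yaw-np.degrees(np.arctan2(R[1,1],R[0,1])));a=(a+180)%360-180
        print("turn units z %.2f"%(a/4),"tilt",(R[:,2]).round(4))
E
python3 - <<'E'
from h import *
from workcell import optics
go(.585,.2875,.231)
c=optics.camera("wrist");pickle.dump(c,open("w1.pkl","wb"))
cv2.imwrite("pics/w1.png",c["color"][...,::-1])
print(-np.array(c["R"]).T@c["t"])
E
```

```text
clk 1.90 p [0.5244 0.3351 0.2308] yawY 72.5 j7 0.66 grip 1.001
shift units [-2.88 -1.09 -0.01]
[0.46197629 0.35471842 0.37431198]
```

View pics/w1.png

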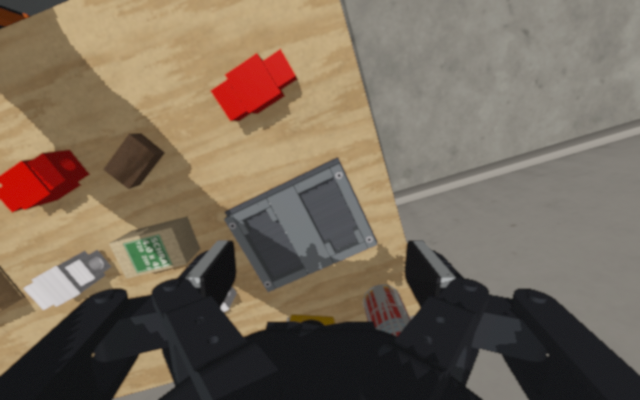

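The wrist view shows the nest at about (300,225), with screws near (340,177), (369,239), (234,224) and (267,285). I'll compute its centre and yaw from the screws in both views.

Run:
```python
from h import *
T=pickle.load(open("cams.pkl","rb"))["top"];W=pickle.load(open("w1.pkl","rb"))
S={"top":(T,[(170+u/4-.4,125+v/4-.4) for u,v in [(56,146),(285,117),(302,255),(68,283)]])}
def refine(c,pts):
    g=cv2.GaussianBlur(cv2.cvtColor(c["color"],cv2.COLOR_RGB2GRAY),(0,0),1).astype(float);o=[]
    for u,v in pts:
        u0,v0=int(round(u)),int(round(v));w=g[v0-4:v0+5,u0-4:u0+5];w=np.clip(w-np.percentile(w,85),0,None)
        yy,xx=np.mgrid[-4:5,-4:5];o.append((u0+(w*xx).sum()/w.sum(),v0+(w*yy).sum()/w.sum()))
    return o
S["wrist"]=(W,refine(W,[(369,239),(267,285),(234,224),(340,177)]))
for k,(c,p) in S.items():
    print(k,np.round(p,1).tolist())
    P=np.array([ray(c,q,.024)[:2] for q in p]);print(P.round(4).tolist(),"c",P.mean(0).round(4))
    e=(P[1]-P[0])+(P[2]-P[3]);f=(P[0]-P[3])+(P[1]-P[2])
    print("angs",np.degrees(np.arctan2(e[1],e[0])),np.degrees(np.arctan2(f[1],f[0])),np.linalg.norm(e)/2,np.linalg.norm(f)/2)
# outline by nest mask in wrist
h=cv2.cvtColor(W["color"],cv2.COLOR_RGB2HSV)
```

```text
top [[183.6, 161.1], [240.8, 153.8], [245.1, 188.4], [186.6, 195.4]]
[[0.6232, 0.3721], [0.6448, 0.2192], [0.5497, 0.2043], [0.5297, 0.3583]] c [0.5868 0.2885]
angs -82.25908709050994 8.676632464492634 0.15487509198520935 0.09540461956561906
wrist [[369.6, 237.8], [263.3, 287.3], [232.4, 224.0], [337.5, 174.0]]
[[0.6251, 0.3731], [0.653, 0.2115], [0.5521, 0.2056], [0.5294, 0.3567]] c [0.5899 0.2868]
angs -80.82047475722577 6.481463338748896 0.15838361431638473 0.09893288384363236
```

Run:
```python
from h import *
go(.645,.117,.15,13)
```

```text
clk 1.95 p [0.5237 0.336  0.2309] yawY 72.6 j7 0.66 grip 1.001
shift units [-7.25 -6.91  3.23]
turn units z 14.91 tilt [-9.e-04  0.e+00 -1.e+00]
```

Request:
jog_arm(
  dr=[
    [0,0,0],
    [0,0,0],
    [0,0,0],
    [0,0,0],
    [0,0,0],
    [0,0,0],
    [0,0,0],
    [0,0,0],
    [0,0,1],
    [0,0,1],
  ],
  translation=[
    [-0.906,-0.864,0],
    [-0.906,-0.864,0],
    [-0.906,-0.864,0],
    [-0.906,-0.864,0],
    [-0.906,-0.864,0],
    [-0.906,-0.864,0],
    [-0.906,-0.864,0],
    [-0.906,-0.864,0],
    [0,0,0.2],
    [0,0,0.2],
  ],
  jaw=[1,1,1,1,1,1,1,1,1,1],
)

```text
clock: 2.95
position: [0.6455, 0.1166, 0.221]
ee_rot: [0.221, 0.975, 0.0, -0.0]
ft_force: [-0.3, 0.4, -0.5]
grip_width: 0.997
grasp_force: 0.0
```

Request:
jog_arm(
  dr=[
    [0,0,1],
    [0,0,1],
    [0,0,1],
    [0,0,1],
    [0,0,1],
    [0,0,1],
    [0,0,1],
    [0,0,1],
    [0,0,1],
    [0,0,1],
  ],
  translation=[
    [0,0,0.2],
    [0,0,0.2],
    [0,0,0.2],
    [0,0,0.2],
    [0,0,0.2],
    [0,0,0.2],
    [0,0,0.2],
    [0,0,0.2],
    [0,0,0.2],
    [0,0,0.2],
  ],
  jaw=[1,1,1,1,1,1,1,1,1,1],
)

```text
clock: 3.95
position: [0.6449, 0.1182, 0.1709]
ee_rot: [0.541, 0.841, 0.0, -0.0]
ft_force: [0.1, 0.0, 0.5]
grip_width: 1.0
grasp_force: 0.0
```

Request:
jog_arm(
  dr=[
    [0,0,1],
    [0,0,1],
    [0,0,0.9],
    [0,0,0],
    [0,0,0],
  ],
  translation=[
    [0,0,0.2],
    [0,0,0.2],
    [0,0,0.2],
    [0,0,0],
    [0,0,0],
  ],
  jaw=[1,1,1,1,1],
)

```text
clock: 4.45
position: [0.6452, 0.1176, 0.1563]
ee_rot: [0.621, 0.784, 0.0, -0.0]
ft_force: [0.8, -0.6, -0.8]
grip_width: 0.999
grasp_force: 0.0
```

Run:
```python
from h import *
from workcell import optics
go(.645,.117,.15,13)
c=optics.camera("wrist");pickle.dump(c,open("w2.pkl","wb"))
cv2.imwrite("pics/w2.png",c["color"][...,::-1])
im=c["color"];h=cv2.cvtColor(im,cv2.COLOR_RGB2HSV)
m=((h[...,1]<30)&(h[...,2]>150)).astype(np.uint8)
n,l,s,ce=cv2.connectedComponentsWithStats(m)
for i in range(1,n):
    if s[i,4]<150: continue
    r=cv2.minAreaRect(np.argwhere(l==i)[:,::-1].astype(np.float32));print(s[i],r,ray(c,r[0],.046)[:2].round(4))
```

```text
clk 4.45 p [0.6452 0.1176 0.1563] yawY 13.2 j7 0.13 grip 0.999
shift units [-0.02 -0.01  0.25]
turn units z 0.05 tilt [-4.e-04  4.e-04 -1.e+00]
[304 148  43  27 952] ((325.0, 161.0), (26.0, 42.0), 90.0) [0.6429 0.1493]
```

View pics/w2.png

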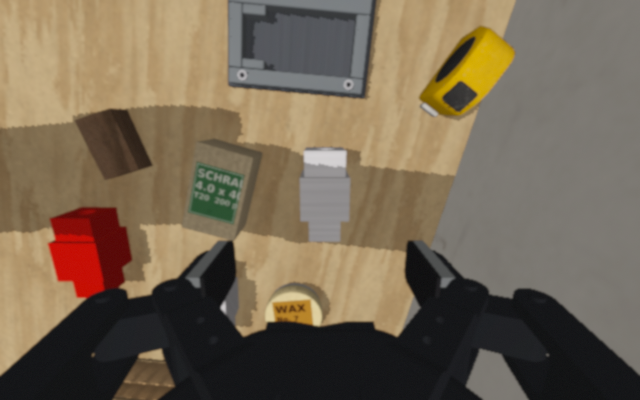

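The wrist view shows the spacer upright at about (325,205). Its upper (+y) end is about 44 px wide and its lower (-y) end about 35 px, so the -y end looks smaller. I'll get the exact centre from edge profiles.

Run:
```python
from h import *
c=pickle.load(open("w2.pkl","rb"));im=c["color"]
print("cam",(-np.array(c["R"]).T@c["t"]).round(3))
sat=im.max(2).astype(int)-im.min(2)
m=(sat<12).astype(np.uint8);m[:140]=0;m[250:]=0;m[:,:285]=0;m[:,:][:,365:]=0
m=cv2.morphologyEx(m,cv2.MORPH_OPEN,np.ones((3,3)))
for v in range(144,248,4):
    u=np.where(m[v])[0];print(v,(u.min(),u.max()) if len(u) else None,end=" ")
g=im.mean(2)
print("\ncol",[(v,int(g[v,315:335].mean())) for v in range(142,246,2)])
for q,z in [((325,177.5),.046),((325,240),.02),((300,195),.046),((350.,195),.046),((325,146),.042)]: print(q,z,ray(c,q,z)[:2].round(4))
```

```text
cam [0.631 0.181 0.3  ]
144 None 148 (np.int64(308), np.int64(340)) 152 (np.int64(305), np.int64(345)) 156 (np.int64(304), np.int64(345)) 160 (np.int64(304), np.int64(345)) 164 (np.int64(305), np.int64(345)) 168 (np.int64(305), np.int64(344)) 172 (np.int64(303), np.int64(345)) 176 (np.int64(301), np.int64(347)) 180 (np.int64(300), np.int64(348)) 184 (np.int64(301), np.int64(348)) 188 (np.int64(301), np.int64(348)) 192 (np.int64(301), np.int64(348)) 196 (np.int64(301), np.int64(348)) 200 (np.int64(301), np.int64(348)) 204 (np.int64(301), np.int64(348)) 208 (np.int64(301), np.int64(348)) 212 (np.int64(301), np.int64(347)) 216 (np.int64(301), np.int64(347)) 220 (np.int64(301), np.int64(347)) 224 (np.int64(309), np.int64(339)) 228 (np.int64(310), np.int64(339)) 232 (np.int64(310), np.int64(338)) 236 (np.int64(310), np.int64(338)) 240 (np.int64(310), np.int64(338)) 244 None 
col [(142, 139), (144, 140), (146, 134), (148, 143), (150, 166), (152, 204), (154, 210), (156, 210), (158, 208), (160, 209), (162, 209), (164, 192), (166, 160), (168, 148), (170, 150), (172, 150), (174, 149), (176, 140), (178, 135), (180, 142), (182, 141), (184, 145), (186, 145), (188, 143), (190, 140), (192, 139), (194, 141), (196, 142), (198, 142), (200, 142), (202, 141), (204, 138), (206, 140), (208, 142), (210, 141), (212, 140), (214, 140), (216, 142), (218, 143), (220, 142), (222, 141), (224, 142), (226, 145), (228, 142), (230, 141), (232, 145), (234, 143), (236, 142), (238, 143), (240, 140), (242, 128), (244, 145)]
(325, 177.5) 0.046 [0.6465 0.1346]
(325, 240) 0.02 [0.6639 0.0638]
(300, 195) 0.046 [0.6277 0.1132]
(350.0, 195) 0.046 [0.6729 0.1239]
(325, 146) 0.042 [0.64   0.1619]
```

Run:
```python
from h import *
c=pickle.load(open("w2.pkl","rb"))
C=ray(c,(324.5,200),.046);a=ray(c,(325,160),.042);b=ray(c,(324.2,232),.0385);ax=b-a
th=np.degrees(np.arctan2(ax[1],ax[0]));print(C,th)
u=np.array([np.cos(np.radians(th)),np.sin(np.radians(th))]);E=C[:2]+.0345*u;print("feel",E)
go(E[0],E[1],.008,th+90)
```

```text
[0.65099427 0.11375164 0.046     ] -77.07998466735899
feel [0.65870815 0.08012507]
clk 4.50 p [0.6454 0.1173 0.1565] yawY 13.2 j7 0.13 grip 0.999
shift units [-1.57  0.18  5.94]
turn units z 0.06 tilt [ 1.e-04  4.e-04 -1.e+00]
```

Request:
jog_arm(
  dr=[
    [0,0,0],
    [0,0,0],
    [0,0,0],
    [0,0,0],
    [0,0,0],
    [0,0,0],
    [0,0,0],
    [0,0,0],
    [0,0,0],
    [0,0,0],
  ],
  translation=[
    [-0.8,0.09,0],
    [-0.77,0.09,0],
    [0,0,0.85],
    [0,0,0.85],
    [0,0,0.85],
    [0,0,0.85],
    [0,0,0.85],
    [0,0,0.85],
    [0,0,0.84],
    [0,0,0],
  ],
  jaw=[0.8,0.8,0.8,0.8,0.8,0.8,0.8,0.8,0.8,0.8],
)

```text
clock: 5.5
position: [0.6568, 0.0794, 0.0051]
ee_rot: [0.622, 0.783, -0.002, -0.002]
ft_force: [-1.0, -0.0, -0.9]
grip_width: 0.802
grasp_force: 0.0
```

Request:
jog_arm(
  dr=[
    [0,0,0],
    [0,0,0],
    [0,0,0],
    [0,0,0],
    [0,0,0],
    [0,0,0],
    [0,0,0],
    [0,0,0],
  ],
  translation=[
    [0,0,0],
    [0,0,0],
    [0,0,0],
    [0,0,0],
    [0,0,0],
    [0,0,0],
    [0,0,0],
    [0,0,0],
  ],
  jaw=[0.6,0.55,0.5,0.45,0.4,0.3,0.3,0.3],
  squeeze=20,
)

```text
clock: 6.3
position: [0.6589, 0.0793, 0.0083]
ee_rot: [0.623, 0.783, 0.0, 0.0]
ft_force: [-2.2, -1.3, 6.7]
grip_width: 0.361
grasp_force: 21.7
```

The pinch stopped at 0.361, about 31 mm, so spacer 1's small end is at -y. I'll slide to its middle and grip high.

Request:
jog_arm(
  dr=[
    [0,0,0],
    [0,0,0],
    [0,0,0],
    [0,0,0],
    [0,0,0],
    [0,0,0],
    [0,0,0],
    [0,0,0],
  ],
  translation=[
    [0,0,0],
    [0,0,-0.13],
    [0,0,-0.13],
    [0,0,-0.14],
    [0.46,0,0],
    [0.46,0,0],
    [0.46,0,0],
    [0,0,0],
  ],
  jaw=[0.8,0.8,0.8,0.8,0.8,0.8,0.8,0.8],
)

```text
clock: 7.1
position: [0.6502, 0.1165, 0.0175]
ee_rot: [0.621, 0.784, 0.0, -0.001]
ft_force: [-0.2, 0.0, -0.9]
grip_width: 0.799
grasp_force: 0.0
```

Request:
jog_arm(
  dr=[
    [0,0,0],
    [0,0,0],
    [0,0,0],
    [0,0,0],
    [0,0,0],
    [0,0,0],
  ],
  translation=[
    [0,0,0],
    [0,0,0],
    [0,0,0],
    [0,0,0],
    [0,0,0],
    [0,0,0],
  ],
  jaw=[0.6,0.5,0.45,0.45,0.45,0.45],
  squeeze=60,
)

```text
clock: 7.7
position: [0.6513, 0.1122, 0.018]
ee_rot: [0.623, 0.782, 0.0, 0.0]
ft_force: [0.6, -1.6, 3.8]
grip_width: 0.528
grasp_force: 62.9
```

Run:
```python
from h import *
# bay_1 placing: small end (-77 now) to +7.9 ; tool y yaw 12.9 -> 97.9
go(.5808,.3333,.12,97.9)
```

```text
clk 7.70 p [0.6513 0.1122 0.018 ] yawY 13.0 j7 0.18 grip 0.528
shift units [ 9.25 -0.76 -4.08]
turn units z -21.24 tilt [ 5.e-04 -3.e-04 -1.e+00]
```

Request:
jog_arm(
  dr=[
    [0,0,0],
    [0,0,0],
    [0,0,0],
    [0,0,0],
    [0,0,0],
    [0,0,0],
    [0,0,0],
    [0,0,0],
    [0,0,0],
    [0,0,0],
  ],
  translation=[
    [0,0,-0.5],
    [0,0,-0.9],
    [0,0,-0.9],
    [0,0,-0.9],
    [0,0,-0.9],
    [0.9,-0.08,0],
    [0.93,-0.08,0],
    [0.93,-0.08,0],
    [0.93,-0.08,0],
    [0.93,-0.08,0],
  ],
  jaw=[0.45,0.45,0.45,0.45,0.45,0.45,0.45,0.45,0.45,0.45],
)

```text
clock: 8.7
position: [0.6146, 0.2241, 0.1206]
ee_rot: [0.623, 0.783, -0.0, -0.0]
ft_force: [0.5, 0.0, -2.7]
grip_width: 0.523
grasp_force: 62.4
```

Request:
jog_arm(
  dr=[
    [0,0,0],
    [0,0,0],
    [0,0,0],
    [0,0,0],
    [0,0,0],
    [0,0,-0.9],
    [0,0,-0.97],
    [0,0,-0.97],
    [0,0,-0.97],
    [0,0,-0.97],
  ],
  translation=[
    [0.93,-0.08,0],
    [0.93,-0.08,0],
    [0.93,-0.08,0],
    [0.93,-0.08,0],
    [0.9,-0.08,0],
    [0,0,0],
    [0,0,0],
    [0,0,0],
    [0,0,0],
    [0,0,0],
  ],
  jaw=[0.45,0.45,0.45,0.45,0.45,0.45,0.45,0.45,0.45,0.45],
)

```text
clock: 9.7
position: [0.5792, 0.3334, 0.1206]
ee_rot: [0.483, 0.876, -0.0, -0.0]
ft_force: [0.9, 0.7, -2.2]
grip_width: 0.527
grasp_force: 62.1
```

Request:
jog_arm(
  dr=[
    [0,0,-0.97],
    [0,0,-0.97],
    [0,0,-0.97],
    [0,0,-0.97],
    [0,0,-0.97],
    [0,0,-0.97],
    [0,0,-0.97],
    [0,0,-0.97],
    [0,0,-0.97],
    [0,0,-0.97],
  ],
  translation=[
    [0,0,0],
    [0,0,0],
    [0,0,0],
    [0,0,0],
    [0,0,0],
    [0,0,0],
    [0,0,0],
    [0,0,0],
    [0,0,0],
    [0,0,0],
  ],
  jaw=[0.45,0.45,0.45,0.45,0.45,0.45,0.45,0.45,0.45,0.45],
)

```text
clock: 10.7
position: [0.5793, 0.3333, 0.1206]
ee_rot: [0.164, 0.986, -0.0, -0.0]
ft_force: [0.3, -0.3, -3.1]
grip_width: 0.528
grasp_force: 62.0
```

Request:
jog_arm(
  dr=[
    [0,0,-0.97],
    [0,0,-0.97],
    [0,0,-0.97],
    [0,0,-0.97],
    [0,0,-0.97],
    [0,0,-0.97],
    [0,0,-0.97],
    [0,0,0],
    [0,0,0],
  ],
  translation=[
    [0,0,0],
    [0,0,0],
    [0,0,0],
    [0,0,0],
    [0,0,0],
    [0,0,0],
    [0,0,0],
    [0,0,0],
    [0,0,0],
  ],
  jaw=[0.45,0.45,0.45,0.45,0.45,0.45,0.45,0.45,0.45],
)

```text
clock: 11.6
position: [0.5795, 0.3333, 0.1205]
ee_rot: [-0.069, 0.998, -0.0, -0.0]
ft_force: [-0.9, -0.4, -2.1]
grip_width: 0.53
grasp_force: 62.0
```

Run:
```python
from h import *
from workcell import optics
go(.5808,.3333,.08,97.9)
c=optics.camera("wrist");pickle.dump(c,open("w3.pkl","wb"))
cv2.imwrite("pics/w3.png",c["color"][...,::-1])
```

```text
clk 11.60 p [0.5795 0.3333 0.1205] yawY 98.0 j7 1.16 grip 0.530
shift units [-0.05 -0.01  1.62]
turn units z 0.01 tilt [-3.e-04 -1.e-04 -1.e+00]
```

View pics/w3.png

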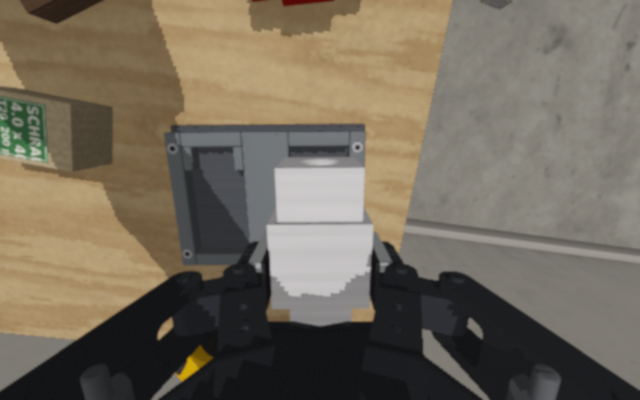

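The wrist view shows three nest screws at (357,147), (172,149) and (187,254). The held spacer's middle section spans columns 268–371.

Run:
```python
from h import *
c=pickle.load(open("w3.pkl","rb"));im=c["color"];g=im.mean(2)
P=[]
for u0,v0 in [(357,147),(172,149),(187,254)]:
    w=cv2.GaussianBlur(g,(0,0),1)[v0-5:v0+6,u0-5:u0+6];w=np.clip(w-np.percentile(w,88),0,None)
    yy,xx=np.mgrid[-5:6,-5:6];q=(u0+(w*xx).sum()/w.sum(),v0+(w*yy).sum()/w.sum())
    P.append(ray(c,q,.024)[:2]);print(np.round(q,1),P[-1].round(4))
P=np.array(P);e=P[1]-P[0];f=P[2]-P[1]
print("angx",np.degrees(np.arctan2(e[1],e[0])),"angy",np.degrees(np.arctan2(f[1],f[0])),np.linalg.norm(e),np.linalg.norm(f),"centre",(P[0]+P[2])/2)
for v in (235,245,255): print(v,[int(x) for x in g[v,258:280]],[int(x) for x in g[v,360:382]])
for q,z in [((268.5,240),.1485),((371,240),.1485),((320,222),.1485),((320,165),.141),((320,158),.1445)]: print(q,ray(c,q,z)[:2].round(4))
m=ray(c,(319.8,240),.1485)
```

```text
[355.8 143.7] [0.5284 0.3563]
[170.4 145.3] [0.5513 0.2027]
[185.6 252.3] [0.6483 0.217 ]
angx -81.50462301207075 angy 8.362586189705148 0.1553072950247924 0.09800125082205619 centre [0.58833516 0.28665192]
235 [115, 116, 114, 113, 111, 110, 109, 114, 136, 168, 188, 194, 194, 194, 194, 194, 194, 194, 194, 194, 194, 194] [196, 196, 196, 196, 196, 196, 196, 196, 196, 196, 195, 190, 173, 144, 119, 110, 110, 115, 123, 131, 136, 139]
245 [100, 106, 108, 109, 108, 109, 108, 110, 120, 147, 176, 192, 197, 198, 198, 198, 198, 198, 198, 198, 198, 197] [196, 195, 195, 196, 195, 195, 195, 195, 195, 195, 194, 185, 160, 125, 108, 108, 108, 109, 108, 108, 108, 107]
255 [108, 108, 108, 106, 101, 85, 60, 36, 25, 31, 72, 127, 168, 187, 193, 193, 193, 193, 193, 193, 193, 193] [191, 191, 192, 191, 191, 191, 190, 184, 169, 145, 120, 88, 50, 28, 26, 40, 63, 88, 103, 107, 109, 109]
(268.5, 240) [0.5678 0.3086]
(371, 240) [0.5615 0.3534]
(320, 222) [0.5563 0.3299]
(320, 165) [0.5328 0.3266]
(320, 158) [0.5294 0.3261]
```

Run:
```python
from h import *
c=pickle.load(open("w3.pkl","rb"))
g=cv2.resize(c["color"][120:270,160:370],None,fx=3.8,fy=3.8,interpolation=cv2.INTER_CUBIC)
cv2.imwrite("pics/w3c.png",g[...,::-1])
```

```text
(no output)
```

View pics/w3c.png

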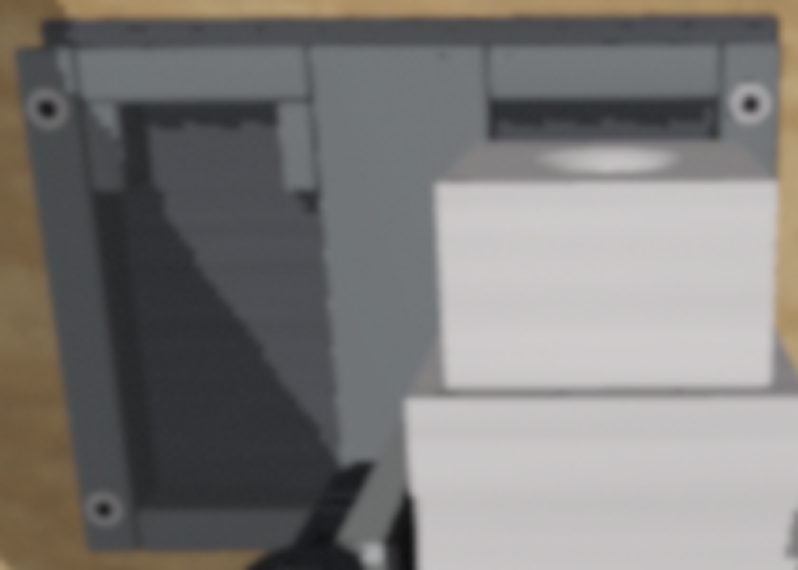

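The crop shows the screws at (46,108), (749,103) and (103,510). Bay_1's inner corners at its wide end are at (489,100) and (719,98), and bay_2's inner wall edges are at (77,100) and (308,100).

Run:
```python
from h import *
c=pickle.load(open("w3.pkl","rb"))
def P(u,v,z=.024): return ray(c,(160+(u+.5)/3.8-.5,120+(v+.5)/3.8-.5),z)[:2]
s=[P(46,108),P(749,103),P(103,510)]
print("screws",np.round(s,4).tolist(),"c",((s[1]+s[2])/2).round(4))
o=[P(18,50),P(778,45),P(90,549)]
print("outer",np.round(o,4).tolist(),"c",((o[1]+o[2])/2).round(4),np.linalg.norm(o[1]-o[0]),np.linalg.norm(o[2]-o[0]))
for q in (s,o):
    e=q[0]-q[1];f=q[2]-q[0];print(np.degrees(np.arctan2(e[1],e[0])),np.degrees(np.arctan2(f[1],f[0])))
a,b=P(489,100),P(719,98);a2,b2=P(77,100),P(308,100)
print("bay1 w",np.linalg.norm(a-b),(a+b)/2,"bay2 w",np.linalg.norm(a2-b2),(a2+b2)/2,np.linalg.norm((a+b)/2-(a2+b2)/2))
x=np.array([np.cos(np.radians(-81.8)),np.sin(np.radians(-81.8))]);y=np.array([-x[1],x[0]])
print("bay1 c",(a+b)/2+.049*y,"bay2 c",(a2+b2)/2+.049*y)
for n in (s,o): C=(n[1]+n[2])/2;print(C-.045*x,C+.045*x)
```

```text
screws [[0.5534, 0.2039], [0.5307, 0.3575], [0.6497, 0.218]] c [0.5902 0.2878]
outer [[0.5417, 0.1978], [0.5175, 0.3616], [0.6608, 0.215]] c [0.5892 0.2883] 0.16564407790838667 0.12036108133709085
-81.59174404701353 8.363549451515064
-81.62488467230855 8.23431048530699
bay1 w 0.05074817366326226 [0.53431643 0.32570933] bay2 w 0.050950510146026015 [0.54717551 0.23584271] 0.09078197221438976
bay1 c [0.58281547 0.33269815] bay2 c [0.59567455 0.24283152]
[0.58379184 0.33231602] [0.59662844 0.24323616]
[0.58274519 0.33286419] [0.5955818  0.24378433]
```

Run:
```python
from h import *
go(.585,.333,.029,98.3)
```

```text
clk 11.65 p [0.5795 0.3333 0.1204] yawY 98.0 j7 1.16 grip 0.527
shift units [-0.22 -0.04  3.66]
turn units z -0.08 tilt [-2.e-04 -1.e-04 -1.e+00]
```

Request:
jog_arm(
  dr=[
    [0,0,-0.08],
    [0,0,0],
    [0,0,0],
    [0,0,0],
    [0,0,0],
    [0,0,0],
    [0,0,0],
    [0,0,0],
    [0,0,0],
    [0,0,0],
  ],
  translation=[
    [-0.22,-0.04,0],
    [0,0,0.7],
    [0,0,0.7],
    [0,0,0.6],
    [0,0,0.4],
    [0,0,0.3],
    [0,0,0.3],
    [0,0,0.3],
    [0,0,0.3],
    [0,0,0],
  ],
  jaw=[0.45,0.45,0.45,0.45,0.45,0.45,0.45,0.45,0.45,0.45],
)

```text
clock: 12.65
position: [0.5846, 0.3329, 0.0291]
ee_rot: [-0.073, 0.997, -0.0, -0.001]
ft_force: [-0.7, -0.3, -1.1]
grip_width: 0.53
grasp_force: 62.2
```

No contact, and it is already below the cheek tops, so I'll lower the last few millimetres and release.

Request:
jog_arm(
  dr=[
    [0,0,0],
    [0,0,0],
    [0,0,0],
    [0,0,0],
    [0,0,0],
    [0,0,0],
    [0,0,0],
    [0,0,0],
    [0,0,0],
    [0,0,0],
  ],
  translation=[
    [0,0,0.06],
    [0,0,0.06],
    [0,0,0],
    [0,0,0],
    [0,0,0],
    [0,0,0],
    [0,0,-0.5],
    [0,0,-0.9],
    [0,0,-0.9],
    [0,0,-0.9],
  ],
  jaw=[0.45,0.45,0.45,0.55,0.7,0.8,0.8,0.8,0.8,0.8],
)

```text
clock: 13.65
position: [0.5854, 0.3332, 0.1093]
ee_rot: [-0.073, 0.997, 0.0, 0.0]
ft_force: [0.8, 0.0, -0.4]
grip_width: 0.8
grasp_force: 0.0
```

Run:
```python
from h import *
go(.556,-.040,.15,13)
```

```text
clk 13.65 p [0.5854 0.3332 0.1093] yawY 98.4 j7 1.17 grip 0.800
shift units [  3.34 -14.6   -1.63]
turn units z 21.35 tilt [ 7.e-04  5.e-04 -1.e+00]
```

Request:
jog_arm(
  dr=[
    [0,0,0],
    [0,0,0],
    [0,0,0],
    [0,0,0],
    [0,0,0],
    [0,0,0],
    [0,0,0],
    [0,0,0],
    [0,0,0],
    [0,0,0],
  ],
  translation=[
    [0.2,-0.97,-0.4],
    [0.22,-0.97,-0.4],
    [0.22,-0.97,-0.4],
    [0.22,-0.97,-0.4],
    [0.22,-0.97,0],
    [0.22,-0.97,0],
    [0.22,-0.97,0],
    [0.22,-0.97,0],
    [0.22,-0.97,0],
    [0.22,-0.97,0],
  ],
  jaw=[0.8,0.8,0.8,0.8,0.8,0.8,0.8,0.8,0.8,0.8],
)

```text
clock: 14.65
position: [0.5668, 0.0844, 0.1486]
ee_rot: [-0.073, 0.997, 0.0, 0.001]
ft_force: [-0.5, 0.1, -0.1]
grip_width: 0.799
grasp_force: 0.0
```

Request:
jog_arm(
  dr=[
    [0,0,0],
    [0,0,0],
    [0,0,0],
    [0,0,0],
    [0,0,0],
    [0,0,0.97],
    [0,0,0.97],
    [0,0,0.97],
    [0,0,0.97],
    [0,0,0.97],
  ],
  translation=[
    [0.22,-0.97,0],
    [0.22,-0.97,0],
    [0.22,-0.97,0],
    [0.22,-0.97,0],
    [0.22,-0.97,0],
    [0,0,0],
    [0,0,0],
    [0,0,0],
    [0,0,0],
    [0,0,0],
  ],
  jaw=[0.8,0.8,0.8,0.8,0.8,0.8,0.8,0.8,0.8,0.8],
)

```text
clock: 15.65
position: [0.5574, -0.0386, 0.1485]
ee_rot: [0.097, 0.995, 0.0, 0.001]
ft_force: [0.3, -0.1, 0.1]
grip_width: 0.802
grasp_force: 0.0
```

Request:
jog_arm(
  dr=[
    [0,0,0.97],
    [0,0,0.97],
    [0,0,0.97],
    [0,0,0.97],
    [0,0,0.97],
    [0,0,0.97],
    [0,0,0.97],
    [0,0,0.97],
    [0,0,0.97],
    [0,0,0.97],
  ],
  translation=[
    [0,0,0],
    [0,0,0],
    [0,0,0],
    [0,0,0],
    [0,0,0],
    [0,0,0],
    [0,0,0],
    [0,0,0],
    [0,0,0],
    [0,0,0],
  ],
  jaw=[0.8,0.8,0.8,0.8,0.8,0.8,0.8,0.8,0.8,0.8],
)

```text
clock: 16.65
position: [0.5574, -0.0386, 0.1484]
ee_rot: [0.422, 0.906, 0.001, 0.0]
ft_force: [-0.6, 0.5, 0.0]
grip_width: 0.8
grasp_force: 0.0
```

Request:
jog_arm(
  dr=[
    [0,0,0.97],
    [0,0,0.97],
    [0,0,0.97],
    [0,0,0.97],
    [0,0,0.97],
    [0,0,0.97],
    [0,0,0.97],
    [0,0,0],
    [0,0,0],
  ],
  translation=[
    [0,0,0],
    [0,0,0],
    [0,0,0],
    [0,0,0],
    [0,0,0],
    [0,0,0],
    [0,0,0],
    [0,0,0],
    [0,0,0],
  ],
  jaw=[0.8,0.8,0.8,0.8,0.8,0.8,0.8,0.8,0.8],
)

```text
clock: 17.55
position: [0.5574, -0.0386, 0.148]
ee_rot: [0.621, 0.783, 0.0, 0.0]
ft_force: [-0.2, 0.1, -0.5]
grip_width: 0.799
grasp_force: 0.0
```

Run:
```python
from h import *
from workcell import optics
go(.556,-.040,.15,13)
c=optics.camera("wrist");pickle.dump(c,open("w4.pkl","wb"))
cv2.imwrite("pics/w4.png",c["color"][...,::-1])
```

```text
clk 17.55 p [ 0.5574 -0.0386  0.148 ] yawY 13.2 j7 0.32 grip 0.799
shift units [-0.04 -0.07 -0.08]
turn units z 0.04 tilt [ 8.e-04  4.e-04 -1.e+00]
```

View pics/w4.png

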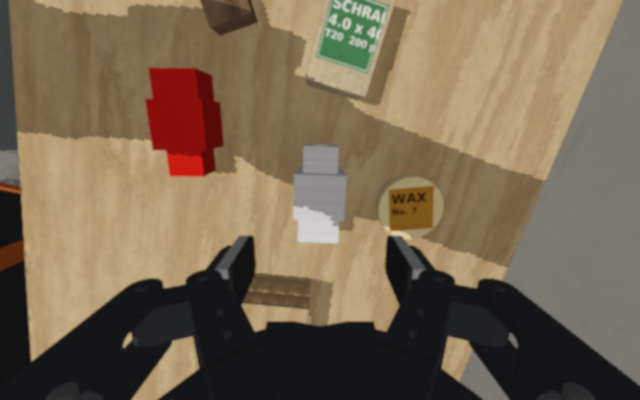

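The view shows spacer 2 at about (320,195). Its upper (+y) end looks smaller, at about 36 px against 41 px. The tin lies about 33 px to its right, so I'll keep the jaws modestly open.

Run:
```python
from h import *
c=pickle.load(open("w4.pkl","rb"));im=c["color"].astype(int)
sat=im.max(2)-im.min(2)
m=(sat<14).astype(np.uint8);m[:138]=0;m[250:]=0;m[:,:280]=0;m[:,360:]=0
m=cv2.morphologyEx(m,cv2.MORPH_OPEN,np.ones((3,3)))
for v in range(140,250,3):
    u=np.where(m[v])[0];print((v,int(u.min()),int(u.max())) if len(u) else None,end=" ")
g=im.mean(2)
print("\ncol",[(v,int(g[v,306:332].mean())) for v in range(164,182,1)])
for v0,v1 in [(173.5,220)]:
    pass
```

```text
None None (146, 304, 337) (149, 304, 337) (152, 304, 337) (155, 304, 337) (158, 304, 337) (161, 304, 337) (164, 304, 336) (167, 298, 337) (170, 297, 342) (173, 295, 343) (176, 294, 345) (179, 294, 345) (182, 294, 345) (185, 295, 344) (188, 295, 344) (191, 295, 344) (194, 295, 344) (197, 295, 344) (200, 295, 343) (203, 295, 343) (206, 294, 343) (209, 294, 343) (212, 294, 343) (215, 294, 343) (218, 295, 342) (221, 299, 338) (224, 299, 337) (227, 299, 337) (230, 299, 337) (233, 299, 337) (236, 299, 337) (239, 299, 337) (242, 329, 336) None None 
col [(164, 145), (165, 143), (166, 142), (167, 142), (168, 143), (169, 144), (170, 144), (171, 143), (172, 138), (173, 126), (174, 121), (175, 131), (176, 139), (177, 141), (178, 141), (179, 141), (180, 142), (181, 144)]
```

Run:
```python
from h import *
c=pickle.load(open("w4.pkl","rb"))
C=ray(c,(319.3,197),.046);a=ray(c,(320.6,158),.0385);b=ray(c,(318,232),.042);ax=a-b
th=np.degrees(np.arctan2(ax[1],ax[0]))
e1=ray(c,(319.8,180),.046);e2=ray(c,(318.7,216),.046);ax2=e1-e2
print(C,th,np.degrees(np.arctan2(ax2[1],ax2[0])))
u=np.array([np.cos(np.radians(th)),np.sin(np.radians(th))]);E=C[:2]+.0345*u;print("feel",E)
go(E[0],E[1],.008,th-90)
```

```text
[ 0.55738417 -0.03848146  0.046     ] 101.20201625543544 101.48116501863636
feel [ 0.55068189 -0.00463875]
clk 17.60 p [ 0.5573 -0.0386  0.1478] yawY 13.1 j7 0.32 grip 0.798
shift units [1.38 0.05 5.59]
turn units z 0.49 tilt [ 7.e-04  4.e-04 -1.e+00]
```

Request:
jog_arm(
  dr=[
    [0,0,0.25],
    [0,0,0.24],
    [0,0,0],
    [0,0,0],
    [0,0,0],
    [0,0,0],
    [0,0,0],
    [0,0,0],
    [0,0,0],
    [0,0,0],
  ],
  translation=[
    [0.7,0.02,0],
    [0.68,0.03,0],
    [0,0,0.8],
    [0,0,0.8],
    [0,0,0.8],
    [0,0,0.8],
    [0,0,0.8],
    [0,0,0.8],
    [0,0,0.79],
    [0,0,0],
  ],
  jaw=[0.75,0.72,0.72,0.72,0.72,0.72,0.72,0.72,0.72,0.72],
)

```text
clock: 18.6
position: [0.5492, -0.0047, 0.0055]
ee_rot: [0.635, 0.772, -0.001, -0.001]
ft_force: [0.1, 0.6, -0.2]
grip_width: 0.723
grasp_force: 0.0
```

Request:
jog_arm(
  dr=[
    [0,0,0],
    [0,0,0],
    [0,0,0],
    [0,0,0],
    [0,0,0],
    [0,0,0],
    [0,0,0],
    [0,0,0],
  ],
  translation=[
    [0,0,0],
    [0,0,0],
    [0,0,0],
    [0,0,0],
    [0,0,0],
    [0,0,0],
    [0,0,0],
    [0,0,0],
  ],
  jaw=[0.6,0.55,0.5,0.45,0.4,0.3,0.3,0.3],
  squeeze=20,
)

```text
clock: 19.4
position: [0.5511, -0.0046, 0.008]
ee_rot: [0.636, 0.772, 0.0, 0.0]
ft_force: [-1.6, 0.9, 7.1]
grip_width: 0.36
grasp_force: 20.9
```

This pinch reads 0.360, about 31 mm, so spacer 2's small end is at +y. It goes to bay_2 with a +87° turn. I'll slide to its middle and grip.

Request:
jog_arm(
  dr=[
    [0,0,0],
    [0,0,0],
    [0,0,0],
    [0,0,0],
    [0,0,0],
    [0,0,0],
    [0,0,0],
    [0,0,0],
    [0,0,0],
  ],
  translation=[
    [0,0,0],
    [0,0,-0.13],
    [0,0,-0.13],
    [0,0,-0.14],
    [-0.46,0,0],
    [-0.46,0,0],
    [-0.46,0,0],
    [0,0,0],
    [0,0,0],
  ],
  jaw=[0.72,0.72,0.72,0.72,0.72,0.72,0.72,0.72,0.72],
)

```text
clock: 20.3
position: [0.5574, -0.0391, 0.0173]
ee_rot: [0.636, 0.772, -0.0, -0.0]
ft_force: [-0.2, 0.7, 0.3]
grip_width: 0.721
grasp_force: 0.0
```

Request:
jog_arm(
  dr=[
    [0,0,0],
    [0,0,0],
    [0,0,0],
    [0,0,0],
    [0,0,0],
    [0,0,0],
  ],
  translation=[
    [0,0,0],
    [0,0,0],
    [0,0,0],
    [0,0,0],
    [0,0,0],
    [0,0,0],
  ],
  jaw=[0.6,0.5,0.45,0.45,0.45,0.45],
  squeeze=60,
)

```text
clock: 20.9
position: [0.5577, -0.038, 0.0177]
ee_rot: [0.635, 0.772, 0.0, -0.0]
ft_force: [0.3, 2.8, 5.0]
grip_width: 0.529
grasp_force: 62.2
```

Run:
```python
from h import *
go(.5957,.2432,.13,98.3)
```

```text
clk 20.90 p [ 0.5577 -0.038   0.0177] yawY 11.1 j7 0.35 grip 0.529
shift units [10.75  3.66 -4.48]
turn units z -21.80 tilt [ 3.e-04  6.e-04 -1.e+00]
```

Request:
jog_arm(
  dr=[
    [0,0,0],
    [0,0,0],
    [0,0,0],
    [0,0,0],
    [0,0,0],
    [0,0,0],
    [0,0,0],
    [0,0,0],
    [0,0,0],
    [0,0,0],
  ],
  translation=[
    [0,0,-0.6],
    [0,0,-0.97],
    [0,0,-0.97],
    [0,0,-0.97],
    [0,0,-0.97],
    [0.95,0.33,0],
    [0.98,0.33,0],
    [0.98,0.33,0],
    [0.98,0.33,0],
    [0.98,0.33,0],
  ],
  jaw=[0.45,0.45,0.45,0.45,0.45,0.45,0.45,0.45,0.45,0.45],
)

```text
clock: 21.9
position: [0.5745, 0.0893, 0.1302]
ee_rot: [0.636, 0.772, -0.0, 0.0]
ft_force: [0.9, 0.1, -2.3]
grip_width: 0.527
grasp_force: 61.9
```

Request:
jog_arm(
  dr=[
    [0,0,0],
    [0,0,0],
    [0,0,0],
    [0,0,0],
    [0,0,0],
    [0,0,0],
    [0,0,-0.99],
    [0,0,-0.99],
    [0,0,-0.99],
    [0,0,-0.99],
  ],
  translation=[
    [0.98,0.33,0],
    [0.98,0.33,0],
    [0.98,0.33,0],
    [0.98,0.33,0],
    [0.98,0.33,0],
    [0.98,0.33,0],
    [0,0,0],
    [0,0,0],
    [0,0,0],
    [0,0,0],
  ],
  jaw=[0.45,0.45,0.45,0.45,0.45,0.45,0.45,0.45,0.45,0.45],
)

```text
clock: 22.9
position: [0.5948, 0.242, 0.13]
ee_rot: [0.522, 0.853, -0.0, 0.0]
ft_force: [-0.0, -0.1, -1.4]
grip_width: 0.528
grasp_force: 62.0
```

Request:
jog_arm(
  dr=[
    [0,0,-0.99],
    [0,0,-0.99],
    [0,0,-0.99],
    [0,0,-0.99],
    [0,0,-0.99],
    [0,0,-0.99],
    [0,0,-0.99],
    [0,0,-0.99],
    [0,0,-0.99],
    [0,0,-0.99],
  ],
  translation=[
    [0,0,0],
    [0,0,0],
    [0,0,0],
    [0,0,0],
    [0,0,0],
    [0,0,0],
    [0,0,0],
    [0,0,0],
    [0,0,0],
    [0,0,0],
  ],
  jaw=[0.45,0.45,0.45,0.45,0.45,0.45,0.45,0.45,0.45,0.45],
)

```text
clock: 23.9
position: [0.5949, 0.2419, 0.13]
ee_rot: [0.202, 0.979, -0.001, 0.0]
ft_force: [-0.0, -1.1, -1.5]
grip_width: 0.529
grasp_force: 62.0
```

Request:
jog_arm(
  dr=[
    [0,0,-0.99],
    [0,0,-0.99],
    [0,0,-0.99],
    [0,0,-0.99],
    [0,0,-0.99],
    [0,0,-0.99],
    [0,0,-0.99],
    [0,0,-0.99],
    [0,0,0],
    [0,0,0],
  ],
  translation=[
    [0,0,0],
    [0,0,0],
    [0,0,0],
    [0,0,0],
    [0,0,0],
    [0,0,0],
    [0,0,0],
    [0,0,0],
    [0,0,0],
    [0,0,0],
  ],
  jaw=[0.45,0.45,0.45,0.45,0.45,0.45,0.45,0.45,0.45,0.45],
)

```text
clock: 24.9
position: [0.595, 0.2422, 0.1299]
ee_rot: [-0.07, 0.998, -0.0, 0.0]
ft_force: [-0.2, 0.2, -2.2]
grip_width: 0.53
grasp_force: 62.0
```

Run:
```python
from h import *
from workcell import optics
go(.5957,.2432,.029,98.3)
c=optics.camera("wrist");pickle.dump(c,open("w5.pkl","wb"))
g=cv2.resize(c["color"][110:310,180:447],None,fx=3,fy=3,interpolation=cv2.INTER_CUBIC)
cv2.imwrite("pics/w5c.png",g[:600,:800,::-1])
```

```text
clk 24.90 p [0.595  0.2422 0.1299] yawY 98.1 j7 1.27 grip 0.530
shift units [-0.03  0.04  4.03]
turn units z -0.06 tilt [ 1.e-04 -5.e-04 -1.e+00]
```

View pics/w5c.png

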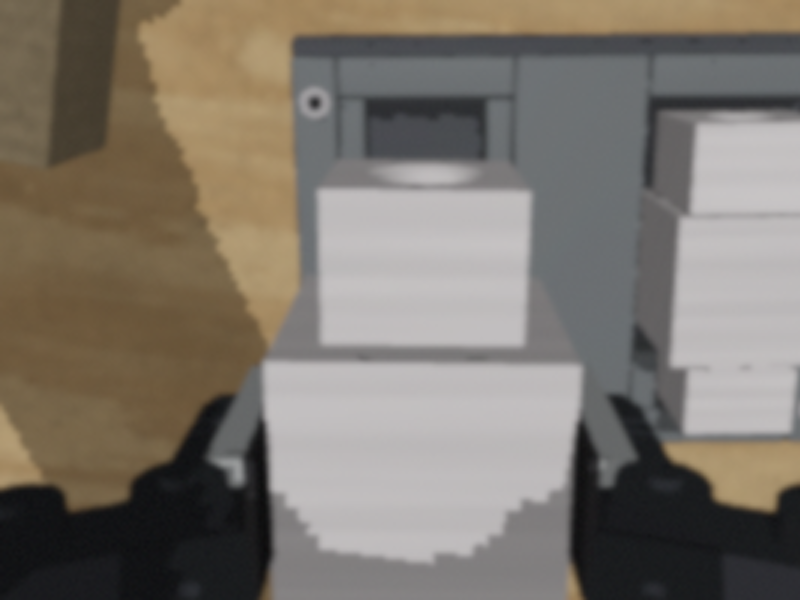

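The view shows spacer 1 sitting in bay_1, and spacer 2 held over bay_2 with its small end toward the narrow end. Bay_2's end corners are at (338,95) and (515,97), and the cheek gap runs from column 365 to 487.

Run:
```python
from h import *
c=pickle.load(open("w5.pkl","rb"))
def P(u,v,z=.024): return ray(c,(180+(u+.5)/3-.5,110+(v+.5)/3-.5),z)[:2]
x=np.array([np.cos(np.radians(-81.7)),np.sin(np.radians(-81.7))]);y=np.array([-x[1],x[0]])
a,b=P(338,95),P(515,97);print("w",np.linalg.norm(a-b),"bay2",(a+b)/2+.049*y)
a,b=P(365,99),P(487,99);print("gap",np.linalg.norm(a-b),"bay2",(a+b)/2+.049*y)
zt=.1582
L,R=P(267,365,zt),P(581,365,zt);print("spacer w",np.linalg.norm(L-R),"edge mid",(L+R)/2,"centre",(L+R)/2+.021*y)
L,R=P(318,190,zt-.0075),P(531,190,zt-.0075);print("end w",np.linalg.norm(L-R),"centre",(L+R)/2+.045*y)
```

```text
w 0.05121260138473337 bay2 [0.59532271 0.24392442]
gap 0.03532837410317226 bay2 [0.59618961 0.24389485]
spacer w 0.04567524263386808 edge mid [0.57591747 0.23975478] centre [0.59669751 0.24278626]
end w 0.03119710273384337 centre [0.59626057 0.2428858 ]
```

Request:
jog_arm(
  dr=[
    [0,0,-0.06],
    [0,0,0],
    [0,0,0],
    [0,0,0],
    [0,0,0],
    [0,0,0],
    [0,0,0],
    [0,0,0],
    [0,0,0],
    [0,0,0],
  ],
  translation=[
    [0.02,0.05,0],
    [0,0,0.75],
    [0,0,0.75],
    [0,0,0.7],
    [0,0,0.6],
    [0,0,0.33],
    [0,0,0.3],
    [0,0,0.3],
    [0,0,0.3],
    [0,0,0],
  ],
  jaw=[0.45,0.45,0.45,0.45,0.45,0.45,0.45,0.45,0.45,0.45],
)

```text
clock: 25.95
position: [0.5938, 0.2436, 0.0278]
ee_rot: [-0.073, 0.997, -0.0, -0.001]
ft_force: [0.5, 0.4, -2.1]
grip_width: 0.525
grasp_force: 61.9
```

No contact. I'll lower the last 2 mm, release and retreat.

Request:
jog_arm(
  dr=[
    [0,0,0],
    [0,0,0],
    [0,0,0],
    [0,0,0],
    [0,0,0],
    [0,0,0],
    [0,0,0],
    [0,0,0],
    [0,0,0],
    [0,0,0],
  ],
  translation=[
    [0,0,0.06],
    [0,0,0.04],
    [0,0,0],
    [0,0,0],
    [0,0,0],
    [0,0,0],
    [0,0,-0.5],
    [0,0,-0.9],
    [0,0,-0.9],
    [0,0,-0.9],
  ],
  jaw=[0.45,0.45,0.45,0.55,0.65,0.7,0.7,0.7,0.7,0.7],
)

```text
clock: 26.95
position: [0.5945, 0.2439, 0.1083]
ee_rot: [-0.074, 0.997, 0.0, 0.0]
ft_force: [-0.1, 0.3, 1.5]
grip_width: 0.698
grasp_force: 0.0
```

Request:
jog_arm(
  dr=[
    [0,0,0],
    [0,0,0],
    [0,0,0],
    [0,0,0],
    [0,0,0],
    [0,0,0],
    [0,0,0],
    [0,0,0],
    [0,0,0],
  ],
  translation=[
    [0,-0.5,-0.9],
    [0,-0.9,-0.9],
    [0,-0.9,-0.9],
    [0,-0.9,0],
    [0,-0.9,0],
    [0,-0.9,0],
    [0,-0.9,0],
    [0,0,0],
    [0,0,0],
  ],
  jaw=[0.7,0.7,0.7,0.7,0.7,0.7,0.7,0.7,0.7],
)

```text
clock: 27.85
position: [0.6161, 0.0979, 0.1747]
ee_rot: [-0.073, 0.997, 0.0, 0.0]
ft_force: [-0.3, 0.6, 0.0]
grip_width: 0.702
grasp_force: 0.0
```

Run:
```python
from h import *
from workcell import optics
t=optics.camera("top");s=optics.camera("scene")
a=cv2.resize(t["color"][120:220,160:360],(800,400),interpolation=cv2.INTER_CUBIC)
b=cv2.resize(s["color"][125:225,160:400][:60],(800,200),interpolation=cv2.INTER_CUBIC)
cv2.imwrite("pics/fin.png",np.vstack([a,b])[...,::-1])
```

```text
(no output)
```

View pics/fin.png

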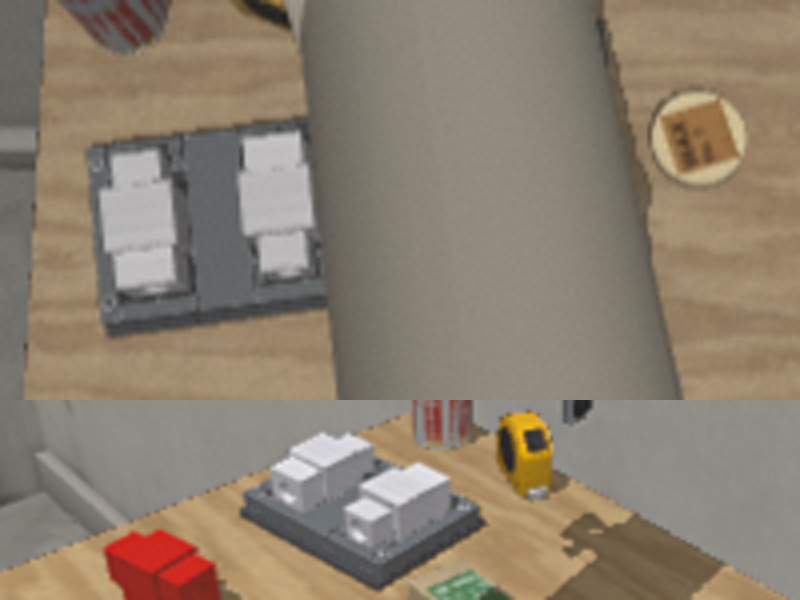

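Both views show the two spacers lying flat in their bays, small ends between the cheeks, with the arm clear.

```bash
python3 -c "
from workcell import manip
print(manip.hand_in())"
```

```text
the job is handed in; nothing more can be done
None
```

Both spacers are in the nest, one in each bay, lying flat with the small end (found by pinching) between the cheeks; I left the other objects alone and handed in at about 28 s.

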